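# Close and latch the UV cleaning box

## Robot

A 6-joint arm with a two-finger parallel gripper is mounted at the origin on a cart in front of the work surface, level with it; the furniture and walls round the work are solid. World frame = base frame: x ahead of the robot, y to its left, z up, the work surface at z = 0. Lengths are in m, angles in degrees, forces in N, time in s.
With the tool pointing down it reaches from about 0.3 to 0.85 m from the base axis. Payload 4.2 kg.
Tool frame: the origin (TCP) lies on the mounting face of the last link; the fingertips stand 191 mm ahead of it and the grasp point (between the pads) lies 172 mm ahead of it; z points along the fingers, y is the direction in which the jaws open and shut (so a half turn about z gives the same grasp; the last joint's range is limited). The gripper opens to 91 mm and grips with 3 to 60 N. Pads are 32 mm wide; open, the fingers measure 118 mm over their backs; the gripper's body (76 mm by 178 mm) begins 60 mm behind the grasp point.
Start: joints at [-70.015, 18.312, 89.639, -0, 72.044, -1.146], TCP at [0.207, -0.536, 0.405] pointing down, gripper open.
Joint ranges: [-177.97, 177.97], [-48.28, 115.42], [12.27, 149.76], [-77.06, 257.06], [2.81, 150.46], [-146.56, 146.56]. Speed limits (degrees/s): [147.25, 147.25, 180, 180, 180, 180].

## Interface

Orientations are given as a 3x3 rotation matrix whose columns are the frame's x, y, z axes.
In Python, from bench import observe, grab_frame, camera_info, job_done gives the robot as it stands.
- The arm moves only by the tool drive_tool, never from a script. Its arguments are lists of equal length, an entry for each row: "fingers": the opening, from 0 (shut) to 1 (fully open); "travel": the shift along the tool's x, y, z in cm, a list of three; "yaw": the turn about the tool's z in degrees. A call has 1 to 5 rows; each row shifts and turns the commanded pose from where the row before left it, along the tool's axes as they then stand; what a row does not reach is not made up. A row lasts 1/8 s, in which the tool goes at most 62.5 mm and 10.7 degrees, less where a joint would pass 70% of its speed; a pose out of reach is approached as far as the arm can. A call with a gripper value outside its range is refused whole. The fingers move at their own pace and stop on an object; the grip force is fixed at half the most. Time passes only in rows, so rows that do not move let the fingers close. It gives the time, the measured TCP pose, the force and the opening at its end, in the units of the state.
- observe(): the state, without advancing time (a new reading comes with each control period).
- grab_frame(name): name is "scene" or "side" or "wrist"; returns the picture (480x640x3 uint8, red, green, blue); there is no depth.
- camera_info(name): a dict with "fx", "fy", "cx", "cy" (pixels), "xyz" and "attitude" of the camera in the world. Camera axes: x right, y down, z forward; pixel columns grow to the right and rows downward; lengths in m; the calibration is good to about 2 mm. A picture is of the moment at which its call begins: read the wrist's pose just before it. camera_info takes no time and is no camera call; for the wrist camera it gives the pose at the moment of the call.
- job_done(): hands the job in, once; it reports no verdict.
The state is a dict: "t": time; "joints": joint angles; "joint_vel": joint speeds; "joint_efforts": joint torques, N m; "tcp_pos": TCP position; "tool_rot": TCP orientation; "contact_force": force on the tool from outside, world axes, zero at the start; "ft_torque": the same for the moment, N m; "grip_width": opening from 0.0 (shut) to 1.0 (fully open).
Only numpy, scipy, OpenCV 4.12 (cv2) and the standard library are available. Lean on these libraries where they do the work, as an engineer would, in place of code of your own. Each camera call takes 0.05 s, during which the arm holds its last target.

## Task

The steel plate in the UV cleaning box is ready to be treated: bring the open hatch over past upright and lower it slowly and gently onto the box rim without ever letting it fall, then turn the yellow wing latch clockwise all the way so that it locks the hatch. Do not knock the red lamp beside the latch, leave everything else on the bench where it stands, and let go at the end.

Things in the scene. Friction and masses are not known exactly. Their poses are not given: they have to be found in the camera images.
- uv_box: White open box, 105 (x) x 130 (y) x 75 mm high, fixed to the bench, a steel plate in it. A grey housing of equal height on its -y side (x -75 to 40, y -155 to -65 mm) carries latch and lamp. Origin: centre of the white box's underside. +x points to the hinge side, where two dark posts with rubber pads (outer face x = 88, y = +-45, top z = 120 mm) hold the open hatch; z up.
- hatch_hinge (a point): Point on the hinge axis of the hatch, at the middle of its length: x = 52.5, y = 0, z = 78 mm in the frame of uv_box. The axis runs along y of uv_box.
- hatch (a joint): Angle (rad) of the hatch, an aluminium plate 104 x 128 x 6 mm with amber window, 0.25 to 0.5 kg. 0 = shut, level on the box rim (top face 81 mm above the bench); 1.57 = upright; 2.1 = leaning back open on its pads, where it starts. The hinge is free and lightly damped: let go, the hatch falls one way or the other.
- hatch_bar (a point): Middle of the hatch's handle: a round black bar, 10 mm thick, parallel to the hinge axis and 145 mm from it in the plane of the hatch, on two arms (75 mm free between them), 35 mm clear of the hatch's free edge. At hatch angle a it lies at hinge point - 145 cos(a) mm along x of uv_box, + 145 sin(a) mm up. It can turn between the fingers, so a gripper pointing down can hold it all the way.
- latch (a joint): Angle (rad) of the wing latch about its upright axis: starts at 0 to 0.25 (open), grows clockwise seen from above, firm stop at 1.5 (locked). Friction 0.05 N m; stays where left. A steel tongue under the wings, parallel to them, reaches 55 mm from the axis: open it points about to -x of uv_box; locked, to +y, 2 mm above the shut hatch. Turned before the hatch is shut, it blocks the hatch.
- latch_wings (a point): Point on the latch axis at the height to grip the wings, 108 mm above the bench; x = -30, y = -103 mm in the frame of uv_box. The yellow wings are 64 mm long over both tips, 9 mm thick, from 88 to 120 mm above the bench. They lie along the point's own x axis (the tongue points to its -x), which in the frame of uv_box is at yaw -0.07 - (latch angle) rad.
- lamp: Red indicator lamp, 18 mm in diameter, fixed upright on the housing; not to be knocked. Origin: its foot, 75 mm above the bench (top at 114 mm), at x = 5, y = -138 mm in the frame of uv_box, 49 mm from the latch axis, so that the wing tips pass it with 8 mm to spare halfway through the turn.
- beaker: Clear beaker, 113 x 122 x 166 mm, bystander. Origin: centre of its underside.
- tape_roll: Roll of black tape, 93 mm in diameter, 19 mm high, bystander. Origin: centre of its underside.

How it is judged (in metres and radians):
On the way, in this order (a step that is already met when the one before it is completed fails the run):
1. the hatch lies shut on the box rim (value of joint hatch below 0.04 rad and velocity of joint hatch above -0.1 rad/s), for 0.2 s.
2. the latch is turned to its locked end (value of joint latch above 1.35 rad and value of joint hatch below 0.04 rad), for 0.2 s.
At the end, for the whole second after the job is handed in: The hatch is shut on the rim (angle under 0.04 rad) and the wing latch is turned clockwise to its locked end (over 1.35 of 1.5 rad) and at rest (all of step 2 and velocity of joint latch between -0.1 and 0.1 rad/s); the robot touches nothing.
It fails at once if the hatch falls, slams or is flung (faster than 3 rad/s, about 0.44 m/s at its handle bar) (velocity of joint hatch below -3 rad/s or velocity of joint hatch above 3 rad/s).
It fails at once if the red lamp is knocked (over 3 N) (contact force between any of the fingers, the arm and lamp above 3 N).
It fails at once if a bystander is moved by more than 20 mm (distance of any of beaker, tape_roll from where it was at the start of the episode above 0.02 m).
It also fails if it takes over 51 s, if anything falls off the work surface, if the arm or the gripper's body presses on something with over 40 N, if the wrist force passes 120 N, or if a joint passes its speed limit or range.

## Working session

There is one attempt and no reset: what is moved stays moved. The work goes in short steps, Python scripts to look and compute and a tool call to move; the robot and the scene stay as the last step left them, time stands still between calls to the robot, and variables do not carry over. Pictures are saved under pics/ and viewed, and the job is handed in when it is done.

Besides the shell and the picture viewer there is one more tool, called after "Request:" by a JSON object that holds its "api" and its "payload". drive_tool: Moves the arm, as the interface text tells. Its arguments: {"type":"object","properties":{"fingers":{"type":"array","items":{"type":"number"}},"travel":{"type":"array","items":{"type":"array","items":{"type":"number"}}},"yaw":{"type":"array","items":{"type":"number"}}},"required":["fingers","travel","yaw"]}

```bash
mkdir -p pics; ls; python3 - <<'E'
from bench import *
import cv2
s=observe();print(s)
for n in ["scene","side","wrist"]:
    print(n,camera_info(n))
    cv2.imwrite(f"pics/{n}0.png",grab_frame(n)[:,:,::-1])
E
```

```text
pics
{'t': 0.0, 'joints': array([-7.00155875e+01,  1.83501173e+01,  8.97040497e+01, -3.48523886e-04,
        7.20441352e+01, -1.14813423e+00]), 'joint_vel': array([ 0.02551729,  0.01174252,  0.08097695,  0.01294792, -0.07355592,
        0.10434284]), 'joint_efforts': array([ 7.39522766e-04, -4.12462771e+01, -2.31974727e+01,  7.27389241e-02,
        4.58810362e-02, -1.67988305e-04]), 'tcp_pos': array([ 0.20722641, -0.53618574,  0.40395124]), 'tool_rot': array([[ 9.32748220e-01,  3.60527958e-01, -5.91802361e-04],
       [ 3.60528442e-01, -9.32746830e-01,  1.61040941e-03],
       [ 2.85958378e-05, -1.71546809e-03, -9.99998528e-01]]), 'contact_force': array([-0.80292709, -0.72716373, -0.59457107]), 'ft_torque': array([ 0.01924068,  0.03016822, -0.00756292]), 'grip_width': 0.9993708605989355}
scene {'fx': 437.2682096107615, 'fy': 437.2682096107615, 'cx': 317.7598196950945, 'cy': 235.44306188745404, 'xyz': array([ 0.96063182, -0.8352178 ,  0.55426963]), 'attitude': array([[ 0.71930867,  0.35812916, -0.59526342],
       [ 0.6945135 , -0.39007333,  0.60456083],
       [-0.01568552, -0.84828433, -0.52930867]])}
side {'fx': 624.630552389162, 'fy': 624.630552389162, 'cx': 319.7214002644827, 'cy': 249.30627693193887, 'xyz': array([ 0.9365885 , -0.98352157,  0.72190399]), 'attitude': array([[ 0.82645726,  0.34598453, -0.44414311],
       [ 0.56297975, -0.51447409,  0.64681544],
       [-0.00471198, -0.7846089 , -0.61997313]])}
wrist {'fx': 374.91511027123147, 'fy': 374.91511027123147, 'cx': 320.51784649633714, 'cy': 234.00883106813006, 'xyz': array([ 0.28324719, -0.50697537,  0.38348091]), 'attitude': array([[ 3.59501297e-01, -8.94908898e-01, -2.64380185e-01],
       [-9.33144208e-01, -3.45025317e-01, -1.00992165e-01],
       [-8.39070218e-04,  2.83011652e-01, -9.59116104e-01]])}
```

View pics/scene0.png

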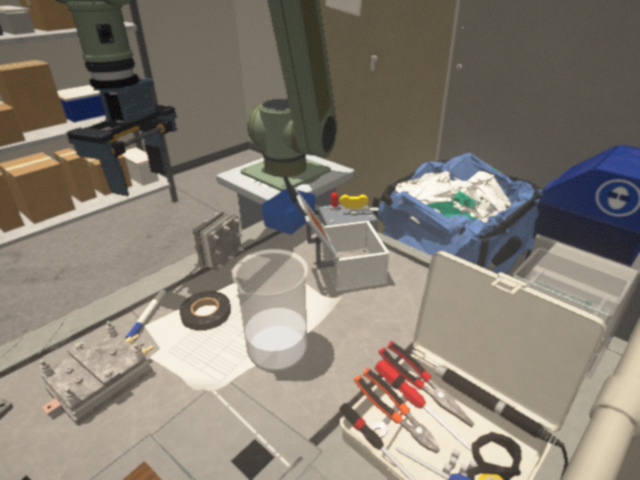

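View pics/side0.png

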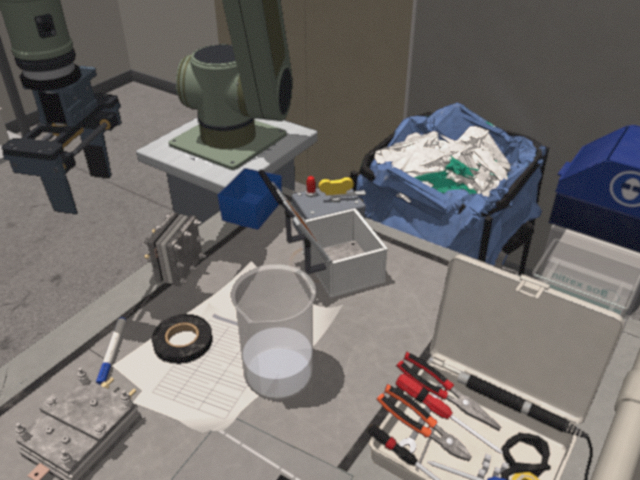

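View pics/wrist0.png

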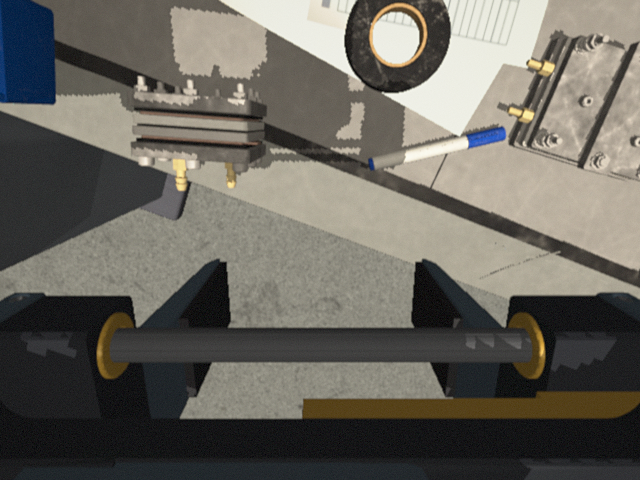

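The box lies near (350,250) in scene, with its hatch leaning left. A blue crate stands beside it and the beaker is at (275,310). I'll zoom in next.

```bash
cat > h.py <<'E'
import numpy as np, cv2
from bench import *
def ray(n,u,v,ci=None):
    c=ci or camera_info(n); d=np.array([(u-c['cx'])/c['fx'],(v-c['cy'])/c['fy'],1]); return np.array(c['xyz']),np.array(c['attitude'])@d
def onz(n,u,v,z,ci=None):
    o,d=ray(n,u,v,ci); return o+d*(z-o[2])/d[2]
def proj(n,P,ci=None):
    c=ci or camera_info(n); q=np.array(c['attitude']).T@(np.array(P)-c['xyz']); return np.array([c['fx']*q[0]/q[2]+c['cx'],c['fy']*q[1]/q[2]+c['cy']])
def crop(src,x0,y0,x1,y1,f,out):
    im=cv2.imread(src)[y0:y1,x0:x1]; cv2.imwrite(out,cv2.resize(im,None,fx=f,fy=f,interpolation=cv2.INTER_CUBIC))
E
python3 - <<'E'
from h import *
crop('pics/side0.png',240,150,400,310,5*.75,'pics/s1.png')
crop('pics/scene0.png',260,170,400,300,4.5,'pics/c1.png')
E
```

```text
(no output)
```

View pics/s1.png

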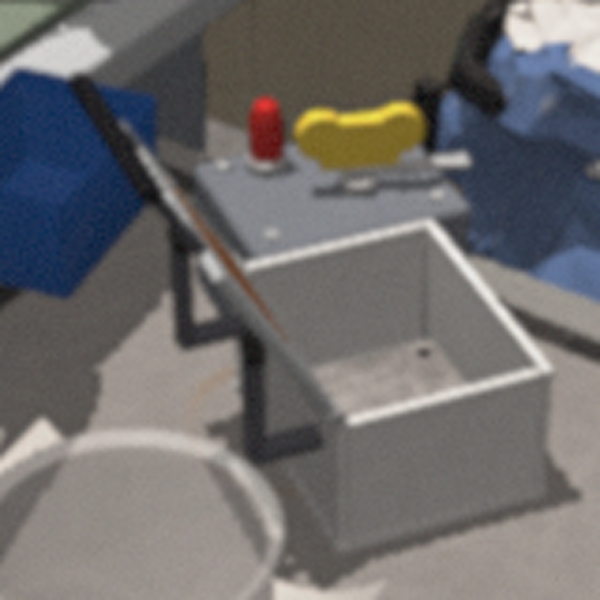

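View pics/c1.png

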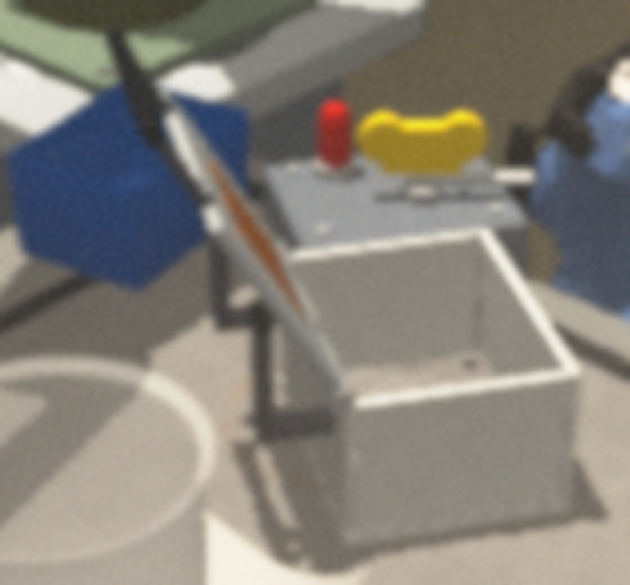

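The side crop shows the rim corners at about (345,420), (550,372), (430,222) and (248,268), with the lamp at (265,130) and the yellow wings at (360,135). The scene crop shows the same.

```bash
python3 - <<'E'
from h import *
loc=np.array([[52.5,65],[-52.5,65],[-52.5,-65],[52.5,-65]])/1000
for n,pts,off,f in [('side',[(345,421),(551,373),(430,222),(246,268)],(240,150),3.75),('scene',[(350,402),(578,373),(484,233),(290,258)],(260,170),4.5)]:
    P=np.array([onz(n,off[0]+(u+.5)/f-.5,off[1]+(v+.5)/f-.5,.075)[:2] for u,v in pts]); print(n,P.round(4).tolist())
    print([np.linalg.norm(P[i]-P[(i+1)%4]).round(4) for i in range(4)])
    c=P.mean(0); A=(P-c); s=sum(l[0]*a[1]-l[1]*a[0] for l,a in zip(loc,A)); co=sum(l@a for l,a in zip(loc,A)); th=np.arctan2(s,co)
    print(c,np.degrees(th))
E
```

```text
side [[0.5079, -0.3251], [0.5655, -0.2459], [0.4585, -0.1754], [0.4065, -0.2563]]
[np.float64(0.098), np.float64(0.1281), np.float64(0.0962), np.float64(0.1226)]
[ 0.48457453 -0.25066686] -124.00126404151655
scene [[0.5079, -0.3233], [0.5656, -0.2405], [0.4607, -0.1735], [0.4077, -0.254]]
[np.float64(0.1009), np.float64(0.1244), np.float64(0.0964), np.float64(0.1218)]
[ 0.48548722 -0.2478529 ] -123.81145616767226
```

```bash
python3 - <<'E'
from h import *
def tri(a,b):
    o1,d1=ray('side',*a);o2,d2=ray('scene',*b); d1/=np.linalg.norm(d1);d2/=np.linalg.norm(d2)
    s=np.linalg.lstsq(np.c_[d1,-d2],o2-o1,rcond=None)[0]; p,q=o1+d1*s[0],o2+d2*s[1]; return ((p+q)/2).round(3),np.linalg.norm(p-q).round(4)
S=lambda u,v:(240+u/3.75,150+v/3.75); C=lambda u,v:(260+u/4.5,170+v/4.5)
print('crate bottom corner',tri(S(66,297),C(137,290)),'right top',tri(S(156,100),C(248,115)))
print('lamp top',tri(S(265,100),C(335,102)),'wingL',tri(S(318,108),C(380,112)),'wingR',tri(S(405,103),C(467,112)))
print('bar end?',tri(S(78,82),C(115,35)))
B=np.array([.485,-.249]);t=np.radians(-124);R=np.array([[np.cos(t),-np.sin(t)],[np.sin(t),np.cos(t)]])
for n,l in dict(lamp=(5,-138),latch=(-30,-103),hinge=(52.5,0),bar=(125.7,0),barshut=(-92.5,0)).items(): print(n,(B+R@np.array(l)/1000).round(4))
print('beaker rim pt',tri((232,290),(233,270)))
E
```

```text
crate bottom corner (array([ 0.274, -0.234, -0.01 ]), np.float64(0.0019)) right top (array([ 0.258, -0.129,  0.051]), np.float64(0.0019))
lamp top (array([ 0.36 , -0.17 ,  0.108]), np.float64(0.0034)) wingL (array([ 0.392, -0.171,  0.114]), np.float64(0.0017)) wingR (array([ 0.427, -0.147,  0.117]), np.float64(0.0021))
bar end? (array([ 0.373, -0.326,  0.201]), np.float64(0.0036))
lamp [ 0.3678 -0.176 ]
latch [ 0.4164 -0.1665]
hinge [ 0.4556 -0.2925]
bar [ 0.4147 -0.3532]
barshut [ 0.5367 -0.1723]
beaker rim pt (array([ 0.487, -0.539,  0.159]), np.float64(0.0062))
```

```bash
cat >> h.py <<'E'
def plan(target,ytool_deg,n):
    "rows (cm in tool axes, yaw deg) from measured pose to target TCP, tool down"
    s=observe(); p=np.array(s['tcp_pos']); ya=np.degrees(np.arctan2(s['tool_rot'][1,1],s['tool_rot'][0,1]))
    dy=-((ytool_deg-ya+180)%360-180); step=(np.array(target)-p)/n
    print('t',s['t'],'p',p.round(4),'ytool',ya.round(2),'dyaw',dy.round(2))
    for i in range(n):
        a=np.radians(ya-dy/n*i); y=np.array([np.cos(a),np.sin(a),0]); x=np.array([-y[1],y[0],0]); x=np.array([-np.sin(a),np.cos(a),0]);z=np.array([0,0,-1]); x=np.cross(y,z)
        print([round(float(q@step)*100,2) for q in (x,y,z)],round(float(dy/n),2))
E
python3 - <<'E'
from h import *
plan([.44,-.31,.5],-124,8)
E
```

```text
t 0.15 p [ 0.2072 -0.5362  0.4041] ytool -68.87 dyaw 55.13
[3.73, -1.59, -1.2] 6.89
[3.52, -2.03, -1.2] 6.89
[3.25, -2.43, -1.2] 6.89
[2.93, -2.8, -1.2] 6.89
[2.57, -3.14, -1.2] 6.89
[2.18, -3.42, -1.2] 6.89
[1.75, -3.66, -1.2] 6.89
[1.3, -3.84, -1.2] 6.89
```

Request:
{"api": "drive_tool", "payload": {"fingers": [1,1,1,1,1], "travel": [[3.7,-1.6,-3],[3.5,-2.0,-3],[3.2,-2.4,-2],[2.9,-2.8,-1.6],[2.6,-3.1,0]], "yaw": [6.9,6.9,6.9,6.9,6.9]}}

```text
t: 0.78
tcp_pos: [0.3526, -0.3951, 0.5021]
tool_rot: [[0.972, -0.235, 0.002], [-0.235, -0.972, -0.002], [0.002, 0.002, -1.0]]
contact_force: [0.4, -0.2, -0.7]
grip_width: 0.996
```

Request:
{"api": "drive_tool", "payload": {"fingers": [1,1,1,1,1], "travel": [[2.2,-3.4,0],[1.8,-3.7,0],[1.3,-3.8,0],[0,0,0],[0,0,0]], "yaw": [6.9,6.9,6.8,0,0]}}

```text
t: 1.4
tcp_pos: [0.4395, -0.3119, 0.5005]
tool_rot: [[0.83, -0.558, -0.001], [-0.558, -0.83, -0.0], [-0.001, 0.001, -1.0]]
contact_force: [-0.7, 0.5, -0.1]
grip_width: 1.002
```

```bash
python3 - <<'E'
from h import *
import json
s=observe();print(s['t'],s['tcp_pos'],s['tool_rot'][:,1],s['joints'])
c=camera_info('wrist'); im=grab_frame('wrist'); cv2.imwrite('pics/w1.png',im[:,:,::-1]); np.save('w1.npy',c,allow_pickle=True)
E
```

```text
1.4 [ 0.43948185 -0.31193833  0.5005228 ] [-5.57876146e-01 -8.29923917e-01  7.05145784e-04] [-3.65780170e+01  1.24448148e+01  8.41340910e+01 -4.23026725e-02
  8.34550162e+01  8.73358855e+01]
```

View pics/w1.png

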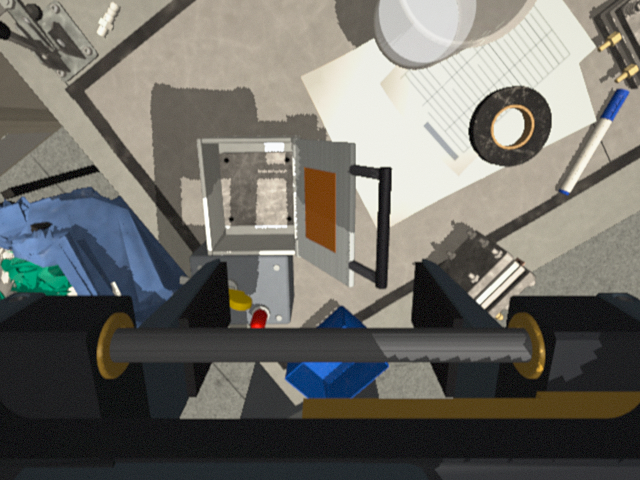

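The wrist view shows the box rim at x 199–298, y 136–255, the bar from (385,168) to (381,287), the lamp at (259,318) and a wing tip at (240,300). I'll zoom in to get accurate pixels.

```bash
python3 - <<'E'
from h import *
crop('pics/w1.png',190,125,400,335,2.8,'pics/w1c.png')
c=np.load('w1.npy',allow_pickle=True).item()
B=np.array([.485,-.249]);t=np.radians(-124);R=np.array([[np.cos(t),-np.sin(t)],[np.sin(t),np.cos(t)]])
for l,z in [((52.5,65),75),((-52.5,65),75),((-52.5,-65),75),((52.5,-65),75),((125.7,0),203),((-30,-103),120)]:
    u=proj('w',[*(B+R@np.array(l)/1000),z/1000],c); print(l,u.round(1),((u-[190,125])*2.8).round())
E
```

```text
(52.5, 65) [296.9 136.8] [299.  33.]
(-52.5, 65) [196.5 136.8] [18. 33.]
(-52.5, -65) [207.1 254.2] [ 48. 362.]
(52.5, -65) [298.9 254.2] [305. 362.]
(125.7, 0) [383.9 230. ] [543. 294.]
(-30, -103) [219.1 302.3] [ 82. 496.]
```

View pics/w1c.png

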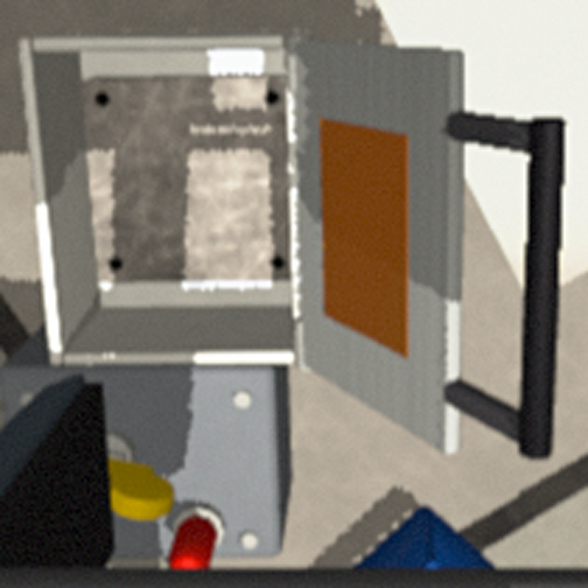

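```bash
python3 - <<'E'
from h import *
c=np.load('w1.npy',allow_pickle=True).item()
loc=np.array([[-52.5,65],[52.5,65],[-52.5,-65]])/1000
f=lambda u,v:(190+(u+.5)/2.8-.5,125+(v+.5)/2.8-.5)
P=np.array([onz('w',*f(*p),.075,c)[:2] for p in [(22,39),(298,37),(53,363)]]);print(P.round(4),[np.linalg.norm(P[0]-P[i]).round(4) for i in (1,2)])
l=loc-loc.mean(0);A=P-P.mean(0);th=np.arctan2((l[:,0]*A[:,1]-l[:,1]*A[:,0]).sum(),(l*A).sum())
R=np.array([[np.cos(th),-np.sin(th)],[np.sin(th),np.cos(th)]]);B=P.mean(0)-R@loc.mean(0);print('box',B.round(4),np.degrees(th))
for z in (.203,):
    e=[onz('w',*f(*p),z,c)[:2] for p in [(547,124),(536,450)]]; m=(e[0]+e[1])/2; d=e[0]-e[1];print('bar',e,np.linalg.norm(d),'local',R.T@(m-B),np.degrees(np.arctan2(d[1],d[0]))-90)
for p in [(195,545),(139,495)]: print(onz('w',*f(*p),.11,c).round(4),R.T@(onz('w',*f(*p),.11,c)[:2]-B))
for n,q in dict(lamp=(5,-138),latch=(-30,-103),hinge=(52.5,0),bar=(125.7,0),barshut=(-92.5,0)).items(): print(n,(B+R@np.array(q)/1000).round(4))
E
```

```text
[[ 0.5662 -0.2415]
 [ 0.5091 -0.3275]
 [ 0.4593 -0.1704]] [np.float64(0.1032), np.float64(0.1284)]
box [ 0.4838 -0.2491] -123.54835180535285
bar [array([ 0.45404995, -0.3780079 ]), array([ 0.37641565, -0.32733679])] 0.09270730538512441 local [1.24211939e-01 5.32147399e-05] -123.13207128780388
[ 0.3729 -0.1851  0.11  ] [ 0.00797973 -0.12787096]
[ 0.4024 -0.18    0.11  ] [-0.01257193 -0.1060281 ]
lamp [ 0.3661 -0.177 ]
latch [ 0.4146 -0.1672]
hinge [ 0.4548 -0.2929]
bar [ 0.4144 -0.3539]
barshut [ 0.535 -0.172]
```

```bash
python3 - <<'E'
from h import *
plan([.4148,-.353,.376],-123.6,4)
E
```

```text
t 1.45 p [ 0.4392 -0.3122  0.5006] ytool -123.97 dyaw -0.37
[0.06, 1.19, 3.12] -0.09
[0.06, 1.19, 3.12] -0.09
[0.06, 1.19, 3.12] -0.09
[0.06, 1.19, 3.12] -0.09
```

Request:
{"api": "drive_tool", "payload": {"fingers": [0.8,0.7,0.6,0.6,0.6], "travel": [[0.1,2.4,0],[0.1,2.4,3],[0,0,3.2],[0,0,3.2],[0,0,3.0]], "yaw": [-0.3,0,0,0,0]}}

```text
t: 2.08
tcp_pos: [0.4135, -0.3537, 0.3758]
tool_rot: [[0.831, -0.556, -0.0], [-0.556, -0.831, -0.0], [-0.0, 0.0, -1.0]]
contact_force: [-0.3, 0.4, 0.2]
grip_width: 0.596
```

```bash
python3 - <<'E'
from h import *
s=observe();print(s['t'],s['tcp_pos'],s['contact_force'])
cv2.imwrite('pics/w2.png',grab_frame('wrist')[:,:,::-1])
E
```

```text
2.075 [ 0.41347515 -0.35372698  0.37575831] [-0.30514325  0.43673609  0.21618703]
```

View pics/w2.png

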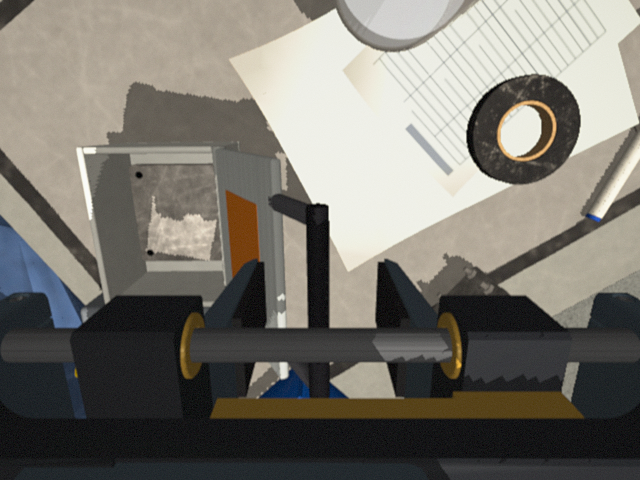

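The bar, at column 317, sits between the fingers, whose midpoint is column 320. I can close now.

Request:
{"api": "drive_tool", "payload": {"fingers": [0,0,0,0,0], "travel": [[0,0,0],[0,0,0],[0,0,0],[0,0,0],[0,0,0]], "yaw": [0,0,0,0,0]}}

```text
t: 2.75
tcp_pos: [0.4147, -0.3528, 0.3772]
tool_rot: [[0.832, -0.554, 0.0], [-0.554, -0.832, -0.001], [0.001, 0.001, -1.0]]
contact_force: [0.1, -1.4, 0.1]
grip_width: 0.1
```

```bash
python3 - <<'E'
from h import *
st=[.03,.05]+[.07]*26+[.05,.04,.04,.03,.03]
st+= [2.1-sum(st)-0.0]
print(st[-1])
a=2.1;cy=cz=0
for i,s in enumerate(st):
    a-=s; Y=-14.5*(np.cos(a)-np.cos(2.1));Z=-14.5*(np.sin(a)-np.sin(2.1))
    dy=round(Y-cy,1);dz=round(Z-cz,1);cy+=dy;cz+=dz;print(f"[0, {dy:.1f}, {dz:.1f}]",end=', ' if i%5<4 else f'  a={a:.2f} Y={cy:.1f} Z={cz:.1f}\n')
E
```

```text
0.009999999999999787
[0, -0.4, -0.2], [0, -0.6, -0.3], [0, -1.0, -0.5], [0, -0.9, -0.3], [0, -1.0, -0.3]  a=1.81 Y=-3.9 Z=-1.6
[0, -1.0, -0.2], [0, -1.0, -0.1], [0, -1.0, -0.1], [0, -1.0, 0.0], [0, -1.0, 0.1]  a=1.46 Y=-8.9 Z=-1.9
[0, -1.0, 0.2], [0, -1.0, 0.2], [0, -1.0, 0.3], [0, -0.9, 0.3], [0, -1.0, 0.4]  a=1.11 Y=-13.8 Z=-0.5
[0, -0.9, 0.5], [0, -0.8, 0.6], [0, -0.8, 0.6], [0, -0.8, 0.6], [0, -0.7, 0.7]  a=0.76 Y=-17.8 Z=2.5
[0, -0.7, 0.8], [0, -0.6, 0.8], [0, -0.6, 0.8], [0, -0.5, 0.9], [0, -0.4, 0.9]  a=0.41 Y=-20.6 Z=6.7
[0, -0.4, 1.0], [0, -0.3, 0.9], [0, -0.2, 1.0], [0, -0.2, 0.7], [0, -0.0, 0.6]  a=0.11 Y=-21.7 Z=10.9
[0, -0.1, 0.6], [0, -0.0, 0.4], [0, -0.0, 0.5], [0, -0.0, 0.1],
```

Request:
{"api": "drive_tool", "payload": {"fingers": [0,0,0,0,0], "travel": [[0,-0.4,-0.2],[0,-0.6,-0.3],[0,-1.0,-0.5],[0,-0.9,-0.3],[0,-1.0,-0.3]], "yaw": [0,0,0,0,0]}}

```text
t: 3.38
tcp_pos: [0.4367, -0.3197, 0.3932]
tool_rot: [[0.832, -0.554, 0.0], [-0.554, -0.832, -0.0], [0.001, 0.0, -1.0]]
contact_force: [-1.8, -3.4, 2.6]
grip_width: 0.104
```

Request:
{"api": "drive_tool", "payload": {"fingers": [0,0,0,0,0], "travel": [[0,-1.0,-0.2],[0,-1.0,-0.1],[0,-1.0,-0.1],[0,-1.0,0.0],[0,-1.0,0.1]], "yaw": [0,0,0,0,0]}}

```text
t: 4.0
tcp_pos: [0.4645, -0.278, 0.3955]
tool_rot: [[0.832, -0.554, 0.0], [-0.554, -0.832, 0.0], [-0.0, -0.0, -1.0]]
contact_force: [0.3, -1.1, 3.6]
grip_width: 0.104
```

Request:
{"api": "drive_tool", "payload": {"fingers": [0,0,0,0,0], "travel": [[0,-1.0,0.2],[0,-1.0,0.2],[0,-1.0,0.3],[0,-0.9,0.3],[0,-1.0,0.4]], "yaw": [0,0,0,0,0]}}

```text
t: 4.62
tcp_pos: [0.4914, -0.2374, 0.3812]
tool_rot: [[0.832, -0.554, -0.001], [-0.554, -0.832, -0.0], [-0.001, 0.0, -1.0]]
contact_force: [0.0, -1.9, -2.6]
grip_width: 0.101
```

```bash
python3 - <<'E'
from h import *
cv2.imwrite('pics/s3.png',grab_frame('side')[100:400,150:550,::-1])
E
```

```text
(no output)
```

View pics/s3.png

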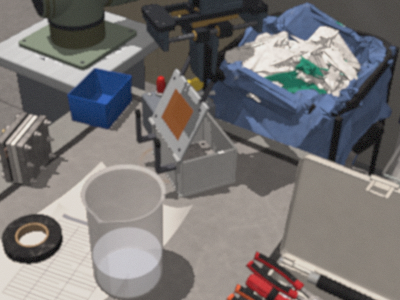

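The side view shows the hatch (165,130) past upright toward the box, with the gripper holding the bar at (200,70). The forces are small.

Request:
{"api": "drive_tool", "payload": {"fingers": [0,0,0,0,0], "travel": [[0,-0.9,0.5],[0,-0.8,0.6],[0,-0.8,0.6],[0,-0.8,0.6],[0,-0.7,0.7]], "yaw": [0,0,0,0,0]}}

```text
t: 5.3
tcp_pos: [0.5135, -0.2042, 0.3511]
tool_rot: [[0.832, -0.554, -0.001], [-0.554, -0.832, 0.0], [-0.001, 0.0, -1.0]]
contact_force: [-1.8, -0.4, -0.4]
grip_width: 0.101
```

Request:
{"api": "drive_tool", "payload": {"fingers": [0,0,0,0,0], "travel": [[0,-0.7,0.8],[0,-0.6,0.8],[0,-0.6,0.8],[0,-0.5,0.9],[0,-0.4,0.9]], "yaw": [0,0,0,0,0]}}

```text
t: 5.92
tcp_pos: [0.529, -0.181, 0.3091]
tool_rot: [[0.832, -0.555, -0.0], [-0.555, -0.832, 0.0], [-0.0, -0.0, -1.0]]
contact_force: [-1.6, -0.3, -0.1]
grip_width: 0.102
```

Request:
{"api": "drive_tool", "payload": {"fingers": [0,0,0,0,0], "travel": [[0,-0.4,1.0],[0,-0.3,0.9],[0,-0.2,1.0],[0,-0.2,0.7],[0,0,0.6]], "yaw": [0,0,0,0,0]}}

```text
t: 6.55
tcp_pos: [0.535, -0.1721, 0.2673]
tool_rot: [[0.832, -0.555, -0.0], [-0.555, -0.832, 0.0], [-0.0, -0.0, -1.0]]
contact_force: [-2.1, 0.8, -0.7]
grip_width: 0.102
```

Request:
{"api": "drive_tool", "payload": {"fingers": [0,0,0,0,0], "travel": [[0,-0.1,0.5],[0,0,0.4],[0,0,0.3],[0,0,0.2],[0,0,0.1]], "yaw": [0,0,0,0,0]}}

```text
t: 7.18
tcp_pos: [0.5354, -0.1714, 0.2539]
tool_rot: [[0.832, -0.554, 0.0], [-0.554, -0.832, -0.0], [0.0, 0.0, -1.0]]
contact_force: [-8.1, -1.3, 11.4]
grip_width: 0.102
```

Request:
{"api": "drive_tool", "payload": {"fingers": [0,0,0], "travel": [[0,0,0.1],[0,0,0.1],[0,0,0]], "yaw": [0,0,0]}}

```text
t: 7.55
tcp_pos: [0.5353, -0.1714, 0.2538]
tool_rot: [[0.832, -0.554, 0.001], [-0.554, -0.832, -0.001], [0.001, -0.0, -1.0]]
contact_force: [-8.6, -0.0, 18.4]
grip_width: 0.098
```

```bash
python3 - <<'E'
from h import *
print(observe()['contact_force'])
cv2.imwrite('pics/s4.png',cv2.resize(grab_frame('side')[130:330,220:460,::-1],None,fx=3,fy=3,interpolation=cv2.INTER_CUBIC))
E
```

```text
[-8.63483989 -0.04573414 18.42599331]
```

View pics/s4.png

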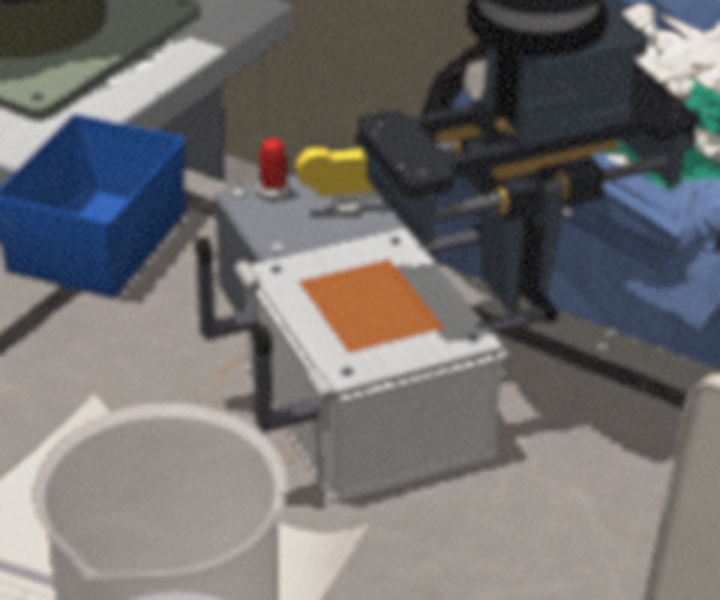

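The hatch lies flat on the rim. I'll open the gripper slightly, to about 27 mm, and lift straight up.

Request:
{"api": "drive_tool", "payload": {"fingers": [0.3,0.3,0.3,0.3,0.3], "travel": [[0,0,0],[0,0,0],[0,0,0],[0,0,-2],[0,0,-3]], "yaw": [0,0,0,0,0]}}

```text
t: 8.22
tcp_pos: [0.5355, -0.1712, 0.3001]
tool_rot: [[0.832, -0.555, -0.002], [-0.555, -0.832, 0.001], [-0.003, 0.0, -1.0]]
contact_force: [0.0, 0.3, 0.8]
grip_width: 0.299
```

Request:
{"api": "drive_tool", "payload": {"fingers": [0.4,0.4,0.4,0.4,0.4], "travel": [[0,0,-4],[0,0,-4],[0,0,-4],[0,0,-3],[0,0,0]], "yaw": [0,0,0,0,0]}}

```text
t: 8.85
tcp_pos: [0.536, -0.1714, 0.453]
tool_rot: [[0.832, -0.554, 0.006], [-0.554, -0.832, -0.002], [0.005, -0.002, -1.0]]
contact_force: [-0.2, 0.1, 0.2]
grip_width: 0.395
```

```bash
python3 - <<'E'
from h import *
plan([.35,-.225,.45],-45,8)
E
```

```text
t 8.85 p [ 0.536  -0.1714  0.453 ] ytool -123.67 dyaw -78.67
[-1.56, 1.85, 0.04] -9.83
[-1.86, 1.55, 0.04] -9.83
[-2.09, 1.21, 0.04] -9.83
[-2.27, 0.84, 0.04] -9.83
[-2.38, 0.44, 0.04] -9.83
[-2.42, 0.02, 0.04] -9.83
[-2.39, -0.39, 0.04] -9.83
[-2.29, -0.79, 0.04] -9.83
```

Request:
{"api": "drive_tool", "payload": {"fingers": [0.45,0.45,0.45,0.45,0.45], "travel": [[-1.6,1.8,0],[-1.9,1.6,0],[-2.1,1.2,0],[-2.3,0.8,0],[-2.4,0.4,0]], "yaw": [-9.8,-9.8,-9.8,-9.8,-9.8]}}

```text
t: 9.48
tcp_pos: [0.4172, -0.2035, 0.4489]
tool_rot: [[0.963, 0.27, -0.003], [0.27, -0.963, 0.001], [-0.002, -0.002, -1.0]]
contact_force: [0.7, -0.4, -0.1]
grip_width: 0.453
```

Request:
{"api": "drive_tool", "payload": {"fingers": [0.45,0.45,0.45,0.45], "travel": [[-2.4,0,0],[-2.4,-0.4,0],[-2.3,-0.8,0],[0,0,0]], "yaw": [-9.8,-9.8,-9.8,0]}}

```text
t: 9.98
tcp_pos: [0.347, -0.223, 0.4494]
tool_rot: [[0.713, 0.702, -0.002], [0.702, -0.713, 0.002], [-0.0, -0.002, -1.0]]
contact_force: [0.1, 0.4, 0.2]
grip_width: 0.455
```

```bash
python3 - <<'E'
from h import *
s=observe();print(s['t'],s['tcp_pos'],s['tool_rot'][:,1],s['joints'])
c=camera_info('wrist'); im=grab_frame('wrist'); cv2.imwrite('pics/w5.png',im[:,:,::-1]); np.save('w5.npy',c,allow_pickle=True)
E
```

```text
9.975 [ 0.34701006 -0.22298665  0.4493836 ] [ 0.70164065 -0.71252695 -0.00239689] [-3.43257716e+01  1.76317065e+00  1.04005724e+02  1.05879256e-02
  7.43690594e+01  1.11123989e+01]
```

View pics/w5.png

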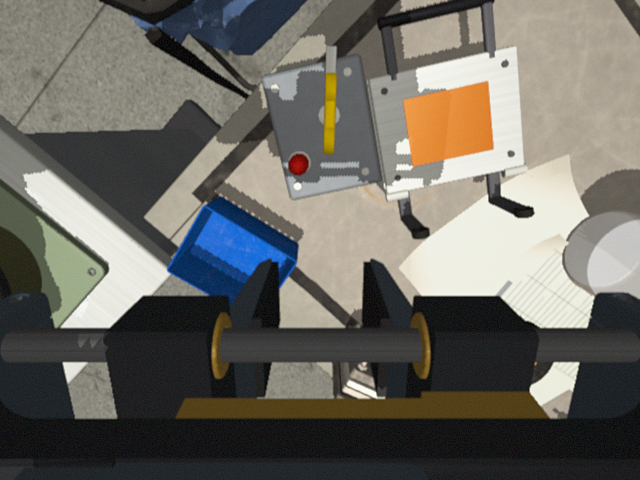

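The yellow wings run from (331,72) to (329,153), the lamp is at (298,163), and the hatch is shut. I'll mask the yellow and fit it.

```bash
python3 - <<'E'
from h import *
c=np.load('w5.npy',allow_pickle=True).item()
im=cv2.imread('pics/w5.png');h=cv2.cvtColor(im,cv2.COLOR_BGR2HSV);m=cv2.inRange(h,(20,120,60),(35,255,255));m[260:]=0
n,l,st,ce=cv2.connectedComponentsWithStats(m);i=1+st[1:,4].argmax();print(st[i],ce[i])
v,u=np.where(l==i)
# tips at top
for z in (.12,.108):
    a=onz('w',np.median(u[v<=v.min()+3]),v.min(),z,c)[:2];b=onz('w',np.median(u[v>=v.max()-3]),v.max(),z,c)[:2]
    print(z,a,b,np.linalg.norm(a-b),(a+b)/2)
P=np.array([onz('w',x,y,.118,c)[:2] for x,y in zip(u,v)]);r=cv2.minAreaRect((P*1000).astype(np.float32));print(r)
print('median ctr',(P.max(0)+P.min(0))/2)
d,e=np.linalg.eigh(np.cov(P.T));ang=np.degrees(np.arctan2(e[1,1],e[0,1]));print('wing ang',ang)
print('latch deg', -123.6+180-4.0-ang)
m2=cv2.inRange(h,(0,150,80),(6,255,255))|cv2.inRange(h,(174,150,80),(180,255,255));m2[260:]=0
n,l,st,ce=cv2.connectedComponentsWithStats(m2);i=1+st[1:,4].argmax();print(ce[i],onz('w',*ce[i],.112,c))
E
```

```text
[323  73  14  81 902] [329.4789357  112.56762749]
0.12 [ 0.43642243 -0.14575897] [ 0.39269247 -0.18652874] 0.05978698118186805 [ 0.41455745 -0.16614386]
0.108 [ 0.43762983 -0.14495575] [ 0.39220074 -0.18730964] 0.06211002319827652 [ 0.41491529 -0.1661327 ]
((414.7124938964844, -166.24142456054688), (60.364830017089844, 9.119681358337402), 42.86157989501953)
median ctr [ 0.41468722 -0.16607783]
wing ang -137.20171870035406
latch deg 189.60171870035407
[298.04472843 164.23003195] [ 0.36830169 -0.17568433  0.112     ]
```

```bash
python3 - <<'E'
from h import *
plan([.4147,-.1665,.45],-47.2,2)
E
```

```text
t 10.025 p [ 0.3478 -0.223   0.4497] ytool -45.46 dyaw 1.74
[4.36, 0.33, -0.02] 0.87
[4.37, 0.26, -0.02] 0.87
```

Request:
{"api": "drive_tool", "payload": {"fingers": [0.45,0.45,0.45,0.45,0.45], "travel": [[4.4,0.3,0],[4.3,0.3,0],[0,0,3],[0,0,4],[0,0,0]], "yaw": [0.9,0.8,0,0,0]}}

```text
t: 10.65
tcp_pos: [0.4145, -0.1657, 0.3778]
tool_rot: [[0.731, 0.682, -0.007], [0.682, -0.731, 0.003], [-0.003, -0.007, -1.0]]
contact_force: [0.7, -0.0, 0.4]
grip_width: 0.451
```

```bash
python3 - <<'E'
from h import *
plan([.4147,-.1665,.281],-47.2,4)
cv2.imwrite('pics/s6.png',cv2.resize(grab_frame('side')[110:310,240:440,::-1],None,fx=3,fy=3,interpolation=cv2.INTER_CUBIC))
E
```

```text
t 10.65 p [ 0.4145 -0.1657  0.3778] ytool -47.0 dyaw 0.2
[-0.01, 0.02, 2.42] 0.05
[-0.01, 0.02, 2.42] 0.05
[-0.01, 0.02, 2.42] 0.05
[-0.01, 0.02, 2.42] 0.05
```

View pics/s6.png

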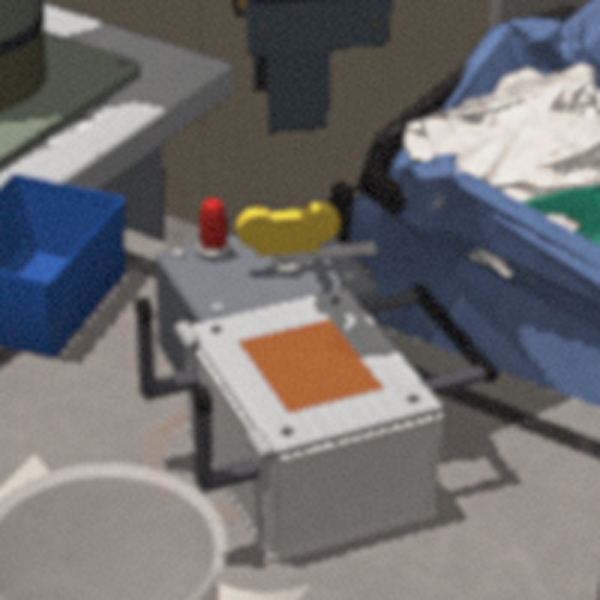

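The hatch is shut and the fingers are above the wings at (290,130). I'll go down to TCP z 0.281.

Request:
{"api": "drive_tool", "payload": {"fingers": [0.45,0.45,0.45,0.45,0.45], "travel": [[0,0,3],[0,0,3],[0,0,2.4],[0,0,1.2],[0,0,0]], "yaw": [0,0,0,0,0]}}

```text
t: 11.32
tcp_pos: [0.415, -0.1668, 0.2852]
tool_rot: [[0.731, 0.682, 0.001], [0.682, -0.731, -0.0], [0.0, 0.001, -1.0]]
contact_force: [0.5, -0.5, 1.0]
grip_width: 0.447
```

Request:
{"api": "drive_tool", "payload": {"fingers": [0,0,0,0,0], "travel": [[0,0,0],[0,0,0],[0,0,0],[0,0,0],[0,0,0]], "yaw": [0,0,0,0,0]}}

```text
t: 11.95
tcp_pos: [0.4142, -0.1662, 0.2851]
tool_rot: [[0.731, 0.682, -0.001], [0.682, -0.731, 0.001], [0.0, -0.001, -1.0]]
contact_force: [-1.5, 3.8, 5.8]
grip_width: 0.097
```

Request:
{"api": "drive_tool", "payload": {"fingers": [0,0,0,0,0], "travel": [[0,0,0],[0,0,0],[0,0,0],[0,0,0],[0,0,0]], "yaw": [4,6,6,6,6]}}

```text
t: 12.58
tcp_pos: [0.4143, -0.1663, 0.2851]
tool_rot: [[0.967, 0.256, -0.001], [0.256, -0.967, 0.001], [-0.001, -0.001, -1.0]]
contact_force: [-1.5, 2.4, 5.5]
grip_width: 0.098
```

```bash
python3 - <<'E'
from h import *
s=observe();print(s['contact_force'],s['ft_torque'],s['tcp_pos'])
cv2.imwrite('pics/s7.png',cv2.resize(grab_frame('side')[110:310,240:440,::-1],None,fx=3,fy=3,interpolation=cv2.INTER_CUBIC))
E
```

```text
[-1.45645617  2.44723041  5.45738628] [0.51095034 0.36184    0.04892779] [ 0.41425135 -0.16626159  0.28506533]
```

View pics/s7.png

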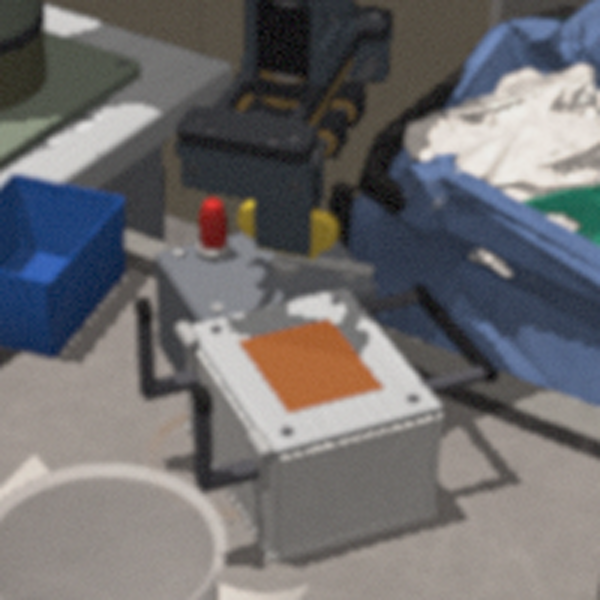

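The wings are at (290,225) in the fingers and turning with them. The lamp at (213,225) is untouched, and the torque is 0.05 N m as expected.

Request:
{"api": "drive_tool", "payload": {"fingers": [0,0,0,0,0], "travel": [[0,0,0],[0,0,0],[0,0,0],[0,0,0],[0,0,0]], "yaw": [6,6,6,6,6]}}

```text
t: 13.25
tcp_pos: [0.4142, -0.1664, 0.2851]
tool_rot: [[0.965, -0.261, -0.001], [-0.261, -0.965, 0.0], [-0.001, -0.0, -1.0]]
contact_force: [-1.7, 2.2, 5.6]
grip_width: 0.095
```

Request:
{"api": "drive_tool", "payload": {"fingers": [0,0,0,0,0], "travel": [[0,0,0],[0,0,0],[0,0,0],[0,0,0],[0,0,0]], "yaw": [6,5,4,2,0]}}

```text
t: 13.88
tcp_pos: [0.4142, -0.1665, 0.2851]
tool_rot: [[0.848, -0.53, -0.001], [-0.53, -0.848, 0.0], [-0.001, 0.0, -1.0]]
contact_force: [-2.9, 1.2, 4.8]
grip_width: 0.096
```

```bash
python3 - <<'E'
from h import *
s=observe();print(s['contact_force'],s['ft_torque'],s['tcp_pos'],np.degrees(np.arctan2(s['tool_rot'][1,1],s['tool_rot'][0,1])))
E
```

```text
[-2.8860322   1.17035433  4.75669443] [ 0.32267849  0.47197395 -0.02909584] [ 0.41419815 -0.16648873  0.28506572] -121.98050166167803
```

Request:
{"api": "drive_tool", "payload": {"fingers": [0,0,0], "travel": [[0,0,0],[0,0,0],[0,0,0]], "yaw": [2,1.5,0]}}

```text
t: 14.25
tcp_pos: [0.4142, -0.1664, 0.2851]
tool_rot: [[0.816, -0.577, -0.001], [-0.577, -0.816, -0.001], [-0.001, 0.001, -1.0]]
contact_force: [-1.7, 2.7, 5.1]
grip_width: 0.099
```

```bash
python3 - <<'E'
from h import *
s=observe();print(s['contact_force'],s['ft_torque'],s['tcp_pos'],np.degrees(np.arctan2(s['tool_rot'][1,1],s['tool_rot'][0,1])))
E
```

```text
[-1.69689897  2.73246056  5.14692414] [0.49480038 0.30599858 0.91734824] [ 0.41424014 -0.16636098  0.28506677] -125.26726545768697
```

The torque has jumped to 0.92 N m, so the latch is at its stop. I'll ease off, release and lift.

Request:
{"api": "drive_tool", "payload": {"fingers": [0,0.45,0.45,0.45,0.45], "travel": [[0,0,0],[0,0,0],[0,0,0],[0,0,0],[0,0,-1]], "yaw": [-0.8,0,0,0,0]}}

```text
t: 14.88
tcp_pos: [0.4143, -0.1665, 0.2945]
tool_rot: [[0.822, -0.569, -0.002], [-0.569, -0.822, 0.001], [-0.002, 0.0, -1.0]]
contact_force: [0.7, -0.2, 0.7]
grip_width: 0.446
```

Request:
{"api": "drive_tool", "payload": {"fingers": [0.45,0.45,0.45,0.45,0.45], "travel": [[0,0,-3],[0,0,-4],[0,0,-5],[0,0,-4],[0,0,0]], "yaw": [0,0,0,0,0]}}

```text
t: 15.5
tcp_pos: [0.4148, -0.1667, 0.4586]
tool_rot: [[0.822, -0.569, 0.008], [-0.569, -0.822, -0.003], [0.008, -0.002, -1.0]]
contact_force: [-0.2, 1.4, -0.4]
grip_width: 0.452
```

```bash
python3 - <<'E'
from h import *
s=observe();print(s['t'],s['tcp_pos'],s['contact_force'],s['joint_vel'].round(2))
cv2.imwrite('pics/s8.png',cv2.resize(grab_frame('side')[110:310,240:440,::-1],None,fx=3,fy=3,interpolation=cv2.INTER_CUBIC))
cv2.imwrite('pics/c8.png',grab_frame('scene')[:,:,::-1])
E
```

```text
15.5 [ 0.41478054 -0.16669749  0.45862048] [-0.2199228   1.42489093 -0.44635303] [ 0.02  2.12  5.16 -0.08 -1.39 -0.03]
```

View pics/s8.png

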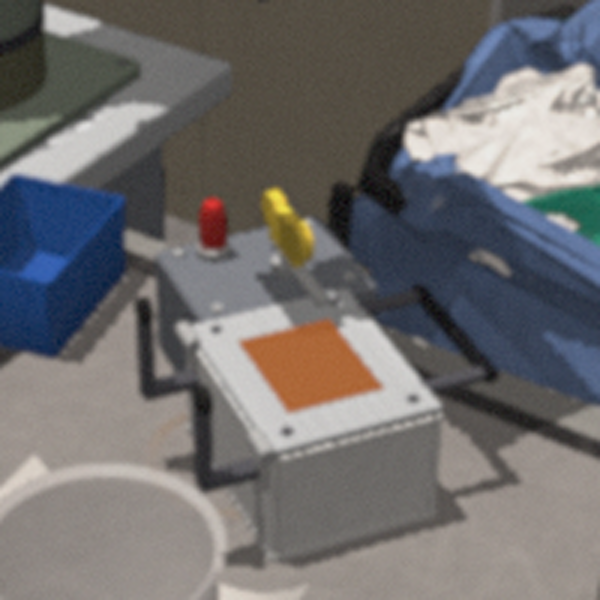

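View pics/c8.png

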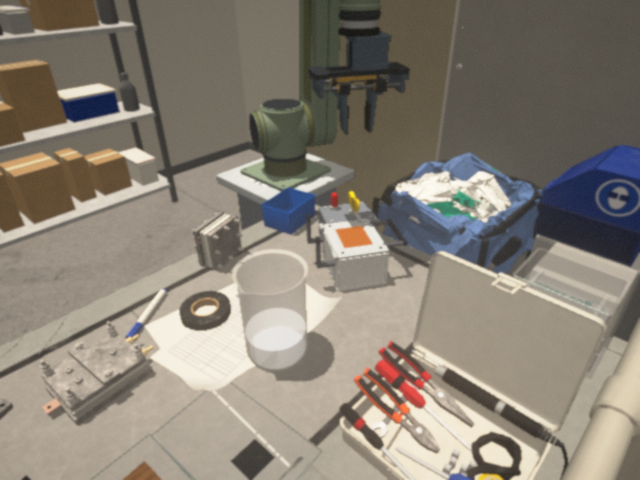

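The tongue lies over the shut hatch, pointing toward +y from (300,270) to (330,300). The lamp, beaker and tape look where they were, and the gripper is well clear.

```bash
python3 -c "
from bench import *
print(job_done())"
```

```text
the job is handed in; nothing more can be done
None
```

The hatch is shut on the rim and the wing latch is locked over it. I handed the job in at about 15.6 s of the 51 s allowed; `job_done` gives no verdict.

- **Hatch:** I gripped the handle bar, swung the hatch over at about 0.56 rad/s and slowed it before the rim. I pressed it down with about 18 N before letting go. The side view then showed it lying flat on the rim.
- **Latch:** I gripped the wings on their axis and turned them about 77° clockwise. The torque rose from about 0.05 to 0.92 N m, so the latch was against its stop. I eased back 0.8°, released and lifted clear.
- **Last checks:** The final pictures show the tongue lying over the hatch. By eye, the lamp, beaker and tape roll are where they were, though I did not measure them. The measured outside force was about 1.5 N, close to the sensor's noise, with the arm still settling after the lift.
- **Agreement:** The early box position from the two fixed cameras differed from the wrist camera's by a few millimetres, up to 10 mm at the latch. I used the wrist camera's values, which agreed with the given sizes to about 2 mm. I did not take a final wrist-camera reading of the latch angle, so "locked" rests on the turn, the stop torque and the pictures.

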